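# Re-rack inspected parts in reverse order

## Robot

A 6-joint arm with a two-finger parallel gripper is mounted at the origin on the work surface. World frame = base frame: x ahead of the robot, y to its left, z up, the work surface at z = 0. Lengths are in mm, angles in rad, forces in N, time in s.
With the tool pointing down it reaches from about 350 to 975 mm from the base axis. Payload 7.1 kg.
Tool frame: the origin (TCP) lies at the very end of the fingers, on their centre line; the grasp point (between the pads) lies 19 mm behind it; z points along the fingers, y is the line along which they close (so a half turn about z gives the same grasp; the last joint's range is limited). The gripper opens to 88 mm and grips with 3 to 60 N. Pads are 20 mm wide; open, the fingers measure 115 mm over their backs; the gripper's body (75 mm by 178 mm) begins 61 mm behind the grasp point.
Start: joints at [1.143, 0.423, 1.63, -0, 1.089, -0.019], TCP at [248.41, 573.495, 222.675] pointing down, gripper open.
Joint ranges: [-3, 3], [-0.9, 2.11], [0.09, 2.58], [-1.31, 4.45], [0.11, 2.69], [-2.54, 2.54]. Speed limits (rad/s): [2.39, 2.39, 3.01, 3.14, 3.14, 3.14].

## Interface

Orientations are given as a rotation vector (axis times angle).
In Python, from workcell import ctrl gives the robot as it stands. The module is installed in compiled form; this text tells all that it offers.
- The arm moves only by the shell command python3 -m inch 'ROWS'. ROWS is JSON, a list of rows, each a list of 7 numbers: the shift along the tool's x, y, z scaled (see below), then the turn, a rotation vector about the tool's x, y, z scaled (see below), then the closure, from -1 (fully open) to 1 (shut). In form: [[tx, ty, tz, wx, wy, wz, hand], ...]. A call has 1 to 10 rows; each row is the pose to reach, as a shift and turn from the pose commanded when the call began, along the tool's axes at that moment; what a row does not reach only later rows make up. The controller multiplies each number of a shift by 0.15 m and each number of a turn by pi/4 rad. A row lasts 1/8 s, in which the tool goes at most 62.5 mm and 10.7 degrees, less where a joint would pass 70% of its speed; a pose out of reach is approached as far as the arm can. A call with a number of a shift or a turn outside -1 to 1 is refused whole. A call with a gripper value outside its range is refused whole. The fingers move at their own pace and stop on an object; the grip force is fixed at half the most. Time passes only in rows, so rows that repeat a pose let the fingers close. It gives the time, the measured TCP pose, the force, the opening and the grip force at its end, in the units of the state.
- ctrl.get_obs(): the state, without advancing time (a new reading comes with each control period).
- ctrl.get_image(name): name is "scene" or "side" or "wrist"; returns the picture (400x640x3 uint8, red, green, blue); there is no depth.
- ctrl.camera_params(name): a dict with "vfov" (degrees; the focal length in pixels is half the picture's height over the tangent of half this angle, whatever the lens; pixels are square), "cx", "cy" (the principal point, pixels), "eye" and "attitude" of the camera in the world; the wrist camera has in their place "tool_from_camera" (4x4, takes a point from camera to tool coordinates, whose origin is the TCP and whose axes are the flange's). Camera axes: x right, y up, looking along -z (the intrinsics and any distortion apply to the point x, -y, -z); pixel columns grow to the right and rows downward; lengths in mm; the calibration is good to about 2 mm. A picture is of the moment at which its call begins: read the wrist's pose just before it. camera_params takes no time and is no camera call.
- ctrl.close_job(): hands the job in; it is judged then, once.
The state is a dict: "t": time; "qpos": joint angles; "qvel": joint speeds; "joint_torque": joint torques, N m; "ee_pos": TCP position; "orientation": TCP orientation; "ft_force": force on the tool from outside, world axes, zero at the start; "moment": the same for the moment, N m; "width": finger opening in mm; "grasp_force": force on a finger pad.
Only numpy, scipy, OpenCV 4.12 (cv2) and the standard library are available. Lean on these libraries where they do the work, as an engineer would, in place of code of your own. Each camera call takes 0.05 s, during which the arm holds its last target. There are 200 camera calls.

## Task

Move all four parts from the full tan input rack to the empty black output rack in reverse order, counted from each rack's handle: the part nearest the handle of the input rack goes into the cell farthest from the handle of the output rack, the second into the second farthest, and so on. Stand each part upright in the middle of its cell, on the grey pad; keep the parts upright and set them down without dropping them.

Things in the scene. Friction and masses are not known exactly. Their poses are not given: they have to be found in the camera images.
- input_rack: rack full at the start: low aluminium base 280 x 76 mm with four tan nests. Fixed, left or right, turned any way. Origin: centre of underside, on the table; x along the row, steel loop handle (17 mm high) at the -x end, 163 mm out. Cell centres x = -97.5, -32.5, 32.5, 97.5 mm, y = 0; floors 8 mm above the table; walls between cells 8 mm above the floor; long sides open. 
- output_rack: empty rack: black plate 280 x 76 mm. Fixed, left or right, turned any way. Origin: centre of underside, on the table; x along the row, steel loop handle (17 mm high) at the -x end, 163 mm out. Cell centres x = -97.5, -32.5, 32.5, 97.5 mm, y = 0; floors 8 mm above the table; walls between cells 8 mm above the floor; long sides open. Grey pad 44 x 48 mm amid each cell; 61 mm clear along x.
- round_can: the round can: plain steel can, a cylinder of diameter 30 mm (34 mm flange on its lowest 3 mm), 38 mm tall. Loose, stands upright, 50 to 140 g. Origin: centre of its underside, z up; at the start turned within 0.15 rad of the input rack's axes.
- square_can: the square can: plain aluminium can, 30 x 30 mm in plan, 45 mm tall, with a tiny brass screw head (10 mm, 2 mm high) on top; sides along its own x and y. Loose, stands upright, 50 to 140 g. Origin: centre of its underside, z up; at the start turned within 0.15 rad of the input rack's axes.
- flat_block: the flat block: grey potted block, 26 mm along its own x, 42 mm along its own y, 28 mm tall, a thin aluminium plate on top. Loose, stands upright, 50 to 140 g. Origin: centre of its underside, z up; at the start turned within 0.15 rad of the input rack's axes.
- necked_relay: the necked relay: white ceramic cylinder of diameter 36 mm, 34 mm tall, with a thin steel neck (diameter 16 mm, 16 mm long) on top; 50 mm tall in all. Loose, stands upright, 50 to 140 g. Origin: centre of its underside, z up; at the start turned within 0.15 rad of the input rack's axes.
- round_can_nest: the tan nest (cell) of the input rack in which the round can stands at the start, 63 x 70 mm, axes as the input rack; fixed, so it still shows that part's old place once the part has gone. Origin: centre of its underside, 4 mm above the table; floor 4 mm higher, a wall 3 mm thick at either end of x rises 8 mm above the floor.
- square_can_nest: the tan nest (cell) of the input rack in which the square can stands at the start, 63 x 70 mm, axes as the input rack; fixed, so it still shows that part's old place once the part has gone. Origin: centre of its underside, 4 mm above the table; floor 4 mm higher, a wall 3 mm thick at either end of x rises 8 mm above the floor.
- flat_block_nest: the tan nest (cell) of the input rack in which the flat block stands at the start, 63 x 70 mm, axes as the input rack; fixed, so it still shows that part's old place once the part has gone. Origin: centre of its underside, 4 mm above the table; floor 4 mm higher, a wall 3 mm thick at either end of x rises 8 mm above the floor.
- necked_relay_nest: the tan nest (cell) of the input rack in which the necked relay stands at the start, 63 x 70 mm, axes as the input rack; fixed, so it still shows that part's old place once the part has gone. Origin: centre of its underside, 4 mm above the table; floor 4 mm higher, a wall 3 mm thick at either end of x rises 8 mm above the floor.
Not all that is in view belongs to the job. Leave any orange look-alike of the round_can alone.

How it is judged:
By the outcome, as a careful person would: the job done as asked, in the order asked, and still so for the second after the job is handed in, with the robot touching nothing.
It also fails if it takes over 99 s, if anything falls off the work surface, if the arm or the gripper's body presses on something with over 40 N, if the wrist force passes 120 N, or if a joint passes its speed limit or range.

## Working session

There is one attempt and no reset: what is moved stays moved. The work goes in short steps, Python scripts to look and compute and a shell command to move; the robot and the scene stay as the last step left them, time stands still between calls to the robot, and variables do not carry over. Pictures are saved under pics/ and viewed, at most 15 in all, crops included, and the job is handed in when it is done.

```bash
mkdir -p pics
python3 - <<'E'
from workcell import ctrl
import cv2,json
print(ctrl.get_obs())
for n in ("scene","side","wrist"):
    print(n,ctrl.camera_params(n))
    cv2.imwrite(f"pics/{n}0.png",ctrl.get_image(n)[:,:,::-1])
E
```

```text
{'t': 0.0, 'qpos': array([ 1.14299660e+00,  4.23841557e-01,  1.63064996e+00, -4.59625438e-06,
        1.08860591e+00, -1.90006739e-02]), 'qvel': array([ 0.00023822, -0.00042534,  0.00011975, -0.00015096,  0.00075812,
        0.00086492]), 'joint_torque': array([ 2.38118606e-03, -5.44622970e+01, -2.73671454e+01,  6.46166294e-02,
        2.28860078e-02, -1.74613501e-04]), 'ee_pos': array([248.19723984, 573.01983176, 221.91698086]), 'orientation': array([-6.37607721e-01, -3.07587156e+00,  2.30613187e-03]), 'ft_force': array([-0.37527331, -1.12449025, -0.58772603]), 'moment': array([-0.00456033, -0.0258717 ,  0.00706459]), 'grasp_force': 0.0, 'width': 87.78092062125023}
scene {'vfov': 43.890746184762676, 'cx': 325.237053063201, 'cy': 190.63596541095762, 'eye': array([ 999.94114375, -168.68374202,  850.91803677]), 'attitude': array([0.46810954, 0.33700496, 1.2373973 ])}
side {'vfov': 52.10440928216571, 'cx': 317.65300811765445, 'cy': 195.25471578003993, 'eye': array([ 185.09672589, -696.04198836,  621.29877036]), 'attitude': array([ 0.91083267, -0.21059207, -0.44426463])}
wrist {'vfov': 70.37700599098797, 'cx': 316.36941491287644, 'cy': 193.9839522374003, 'tool_from_camera': array([[-4.05008082e-04,  9.68642047e-01,  2.48460100e-01,
         6.76125560e+01],
       [ 9.99999868e-01,  4.70623425e-04, -2.04691252e-04,
         8.09166751e-01],
       [-3.15203696e-04,  2.48459984e-01, -9.68642110e-01,
        -1.62656695e+02],
       [ 0.00000000e+00,  0.00000000e+00,  0.00000000e+00,
         1.00000000e+00]])}
```

View pics/scene0.png

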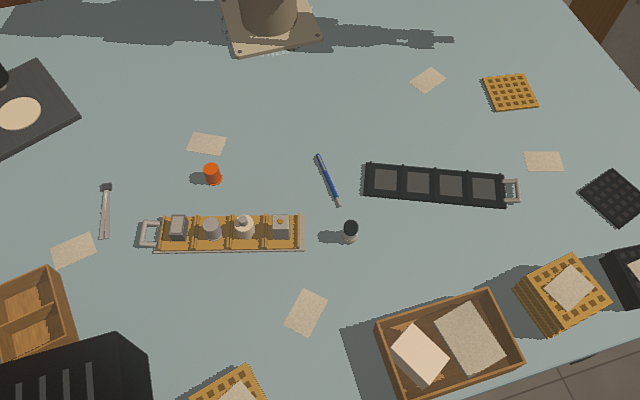

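View pics/side0.png

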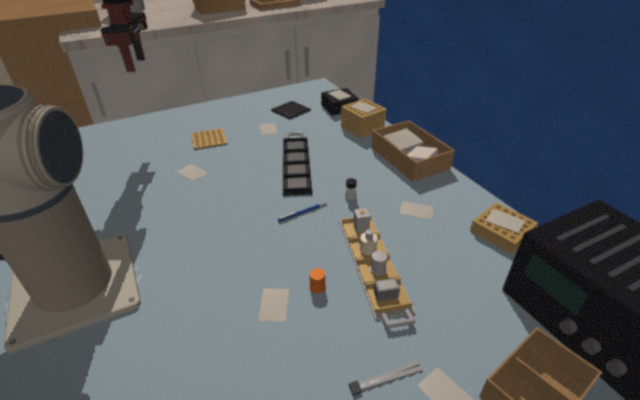

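View pics/wrist0.png

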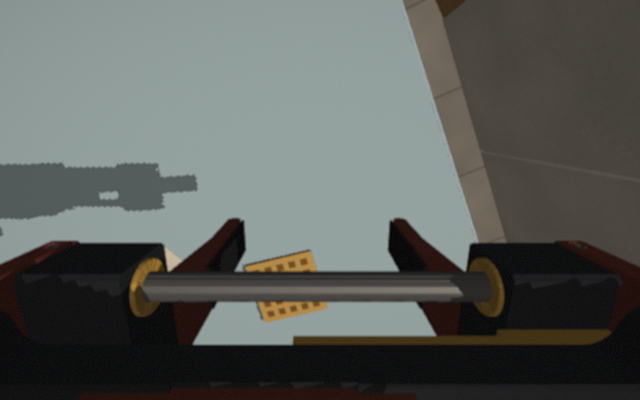

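The input rack is at (230,232) in the scene view, with its handle on the left at (148,234). Its parts, counted from the handle, are:
- flat block (178,228)
- round can (212,228)
- necked relay (244,228)
- square can (281,225)

The orange can at (212,174) is the look-alike. The black output rack has pads at (385,180) to (486,189) and its handle on the right at (513,190). Next I measure both racks in two views.

```bash
cat > h.py <<'E'
import numpy as np,cv2
from workcell import ctrl
from scipy.spatial.transform import Rotation as R
def cam(n,obs=None):
    p=ctrl.camera_params(n); f=200/np.tan(np.radians(p['vfov'])/2)
    if n!='wrist': return f,p['cx'],p['cy'],R.from_rotvec(p['attitude']).as_matrix(),np.array(p['eye'])
    T=np.array(p['tool_from_camera']); Rt=R.from_rotvec(obs['orientation']).as_matrix()
    return f,p['cx'],p['cy'],Rt@T[:3,:3],Rt@T[:3,3]+obs['ee_pos']
def ray(c,uv):
    f,cx,cy,M,e=c; d=M@np.array([(uv[0]-cx)/f,-(uv[1]-cy)/f,-1]); return e,d/np.linalg.norm(d)
def plane(c,uv,z):
    e,d=ray(c,uv); return e+d*(z-e[2])/d[2]
def proj(c,P):
    f,cx,cy,M,e=c; q=M.T@(np.asarray(P,float)-e); return np.array([cx-f*q[0]/q[2],cy+f*q[1]/q[2]])
def tri(c1,u1,c2,u2):
    e1,d1=ray(c1,u1);e2,d2=ray(c2,u2)
    s=np.linalg.lstsq(np.c_[d1,-d2],e2-e1,rcond=None)[0]
    a,b=e1+s[0]*d1,e2+s[1]*d2
    return (a+b)/2,np.linalg.norm(a-b)
def blobs(m,amin,amax=1e9):
    cs,_=cv2.findContours(m.astype(np.uint8),cv2.RETR_EXTERNAL,cv2.CHAIN_APPROX_NONE)
    return [c for c in cs if amin<=cv2.contourArea(c)<=amax]
def cent(c):
    m=cv2.moments(c); return np.array([m['m10'],m['m01']])/m['m00']
E
python3 - <<'E'
from h import *
S,D=cam('scene'),cam('side')
a,b=cv2.imread('pics/scene0.png'),cv2.imread('pics/side0.png')
np.set_printoptions(precision=1,suppress=True)
def pads(im,box):
    x0,y0,x1,y1=box; g=im[y0:y1,x0:x1].max(2)
    return g,np.array([x0,y0])
res={}
for n,im,box in(('s',a,(360,155,525,215)),('d',b,(278,132,315,200))):
    g,o=pads(im,box)
    for lo,hi in((70,115),):
        bl=blobs((g>lo)&(g<hi),25)
        res[n]=[cent(c)+o for c in bl]
        for c in bl: print(n,cent(c)+o,cv2.contourArea(c))
hs=cv2.cvtColor(a,cv2.COLOR_BGR2HSV);hd=cv2.cvtColor(b,cv2.COLOR_BGR2HSV)
for n,h,box in(('s',hs,(140,205,315,260)),('d',hd,(335,200,425,330))):
    x0,y0,x1,y1=box;q=h[y0:y1,x0:x1]
    m=(q[...,0]<30)&(q[...,0]>8)&(q[...,1]>90)
    c=np.vstack(blobs(m,10)); print(n,'tan',cv2.boxPoints(cv2.minAreaRect(c))+[x0,y0])
cr=cv2.resize(a[195:265,130:315],None,fx=4.3,fy=4.3,interpolation=cv2.INTER_CUBIC)
dr=cv2.resize(b[130:330,270:430],None,fx=2.9,fy=2.9,interpolation=cv2.INTER_CUBIC)
cv2.imwrite('pics/crop1.png',cr);cv2.imwrite('pics/crop2.png',dr)
E
```

```text
s [509.3 189.8] 104.0
s [483.5 188.3] 412.0
s [450.6 185.2] 405.0
s [417.6 182.2] 401.0
s [385.4 179.2] 403.5
s [362.1 179. ] 83.5
d [296.5 182.5] 168.0
d [290.3 188.5] 28.5
d [296.  168.8] 136.0
d [295.4 156.4] 113.0
d [294.8 144.9] 90.0
s tan [[157.4 214.7]
 [299.  212.4]
 [299.5 248.5]
 [158.  250.8]]
d tan [[338.8 221.1]
 [372.3 207.7]
 [411.6 306. ]
 [378.1 319.3]]
```

View pics/crop1.png

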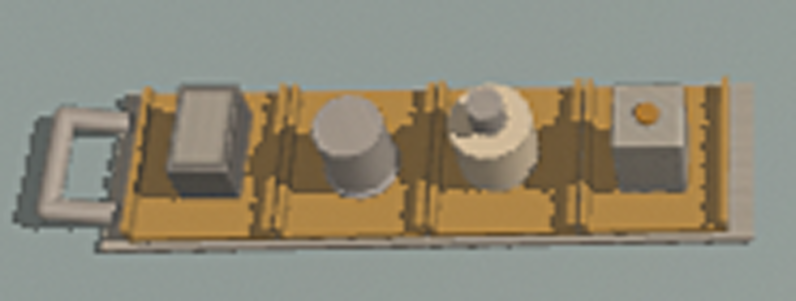

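View pics/crop2.png

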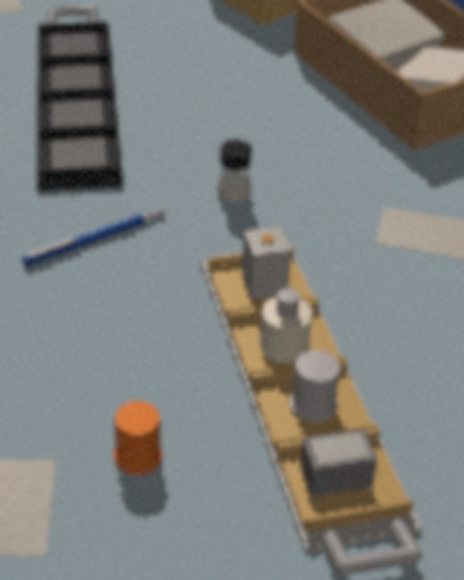

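The crops confirm the order from the handle: flat block, round can, necked relay, square can with its brass screw. The orange can is off the rack. Next I triangulate the part tops and pads.

Run:
```python
from h import *
np.set_printoptions(precision=1,suppress=True)
S,D=cam('scene'),cam('side')
for n,u,v in(('flat',(178.4,224.8),(386.9,285.2)),('round',(210.9,224.3),(379.3,256.2)),('neck',(242.8,218.7),(369.3,232.4)),('screw',(280.2,221.3),(362.1,212.4))):
    print(n,*tri(S,u,D,v))
P=[]
for u,v in(((385.4,179.2),(296.5,182.5)),((417.6,182.2),(296,168.8)),((450.6,185.2),(295.4,156.4)),((483.5,188.3),(294.8,144.9))):
    P.append(plane(S,u,9)); print('pad',*tri(S,u,D,v),P[-1])
d=P[3]-P[0]; print('out pitch',np.linalg.norm(d)/3,'centre',np.mean(P,0),'yaw of row toward handle',np.arctan2(d[1],d[0]))
# input: bottom-front tan/base edge + row direction through tops at nominal heights
T=[plane(S,u,z) for u,z in(((178.4,224.8),36),((210.9,224.3),46),((242.8,218.7),58),((280.2,221.3),55))]
print(np.array(T)); d=T[3]-T[0]; print(np.linalg.norm(d)/3,np.arctan2(d[1],d[0]))
```

```text
flat [ 524.4 -300.2   31.4] 3.4627647304996803
round [ 547.1 -241.2   43. ] 1.9805321394373756
neck [ 559.8 -183.5   54.6] 3.085030618778003
screw [ 583.2 -119.8   52.2] 1.9705067516276338
pad [529.4 109.6   7.2] 0.7959524857223548 [530.1 109.3   9. ]
pad [555.3 168.6   7.7] 0.6501969006445197 [555.7 168.3   9. ]
pad [581.1 229.    7.3] 0.8745929884340344 [581.6 228.6   9. ]
pad [606.9 288.8   7.5] 0.2839584241261608 [607.5 288.1   9. ]
out pitch 64.94431014187936 centre [568.7 198.6   9. ] yaw of row toward handle 1.1622110559356478
[[ 525.9 -298.2   36. ]
 [ 548.  -240.2   46. ]
 [ 560.5 -182.3   58. ]
 [ 583.9 -119.2   55. ]]
63.03173719871754 1.2575221381590715
```

Heights agree with the text to within about 4 mm, the pitch is 65 mm, and the rack yaws are about 1.25 (input) and 1.16 (output). Now I go above the input rack.

```bash
cat > go.py <<'E'
# usage: go.py x y z yaw_of_tool_x : prints shift/turn in units from the measured pose
import sys
from h import *
def report(x,y,z,yaw):
    o=ctrl.get_obs(); M=R.from_rotvec(o['orientation']).as_matrix()
    s=M.T@(np.array([x,y,z])-o['ee_pos'])/150
    G=np.c_[[np.cos(yaw),np.sin(yaw),0],[np.sin(yaw),-np.cos(yaw),0],[0,0,-1]]
    w=R.from_matrix(M.T@G).as_rotvec()/(np.pi/4)
    print('t',round(o['t'],2),'pos',o['ee_pos'].round(1),'F',o['ft_force'].round(1),'w',round(o['width'],1),'grip',round(o['grasp_force'],1),'-> shift',s.round(4),'turn',w.round(4))
report(*map(float,sys.argv[1:5]))
E
python3 -m inch '[[-0.95,-0.95,0,0,0,0,-1],[-0.95,-0.95,0,0,0,0,-1],[-0.95,-0.95,0,0,0,0,-1],[-0.95,-0.95,0,0,0,0,-1]]'
python3 -m inch '[[-0.95,-0.95,0,0,0,0,-1],[-0.95,-0.95,0,0,0,0,-1],[-0.95,-0.95,0,0,0,0,-1],[-0.95,-0.95,0,0,0,0,-1]]'
python3 -m inch '[[-0.95,-0.95,0,0,0,0,-1],[-0.95,-0.95,0,0,0,0,-1],[-0.95,-0.95,0,0,0,0,-1],[-0.95,-0.95,0,0,0,0,-1]]'
python3 -m inch '[[-0.95,-0.95,0,0,0,0.95,-1],[-0.95,-0.95,0,0,0,0.95,-1],[-0.95,-0.95,0,0,0,0.95,-1],[-0.95,-0.95,0,0,0,0.95,-1],[-0.95,-0.95,0,0,0,0.95,-1],[-0.95,-0.95,0,0,0,0.95,-1]]'
python3 go.py 530 -280 180 1.24
```

```text
t: 0.65
ee_pos: [322.9, 383.1, 222.5]
orientation: [-0.642, -3.075, 0.002]
ft_force: [0.1, 0.3, -0.0]
width: 87.5
grasp_force: 0.0
t: 1.15
ee_pos: [397.6, 196.8, 222.8]
orientation: [0.643, 3.075, 0.0]
ft_force: [0.4, 0.2, 0.8]
width: 87.7
grasp_force: 0.0
t: 1.65
ee_pos: [472.4, 9.6, 222.8]
orientation: [0.642, 3.074, 0.001]
ft_force: [-0.2, 1.0, -0.1]
width: 88.1
grasp_force: 0.0
t: 2.4
ee_pos: [544.7, -174.3, 222.4]
orientation: [-1.708, -2.636, -0.0]
ft_force: [0.6, -0.9, -0.7]
width: 88.3
grasp_force: 0.0
t 2.4 pos [ 544.7 -174.3  222.4] F [ 0.6 -0.9 -0.7] w 88.3 grip 0.0 -> shift [-0.6036 -0.3774  0.2821] turn [-0.001  -0.001   0.9571]
```

```bash
python3 -m inch '[[-0.604,-0.377,0.28,0,0,0.957,-1],[-0.604,-0.377,0.28,0,0,0.957,-1],[-0.604,-0.377,0.28,0,0,0.957,-1],[-0.604,-0.377,0.28,0,0,0.957,-1],[-0.604,-0.377,0.28,0,0,0.957,-1],[-0.604,-0.377,0.28,0,0,0.957,-1],[-0.604,-0.377,0.28,0,0,0.957,-1]]' >/dev/null
python3 - <<'E'
from h import *
import pickle
o=ctrl.get_obs(); im=ctrl.get_image('wrist')[:,:,::-1]
pickle.dump(o,open('w1.pkl','wb')); cv2.imwrite('pics/w1.png',im); print(o['ee_pos'],o['orientation'])
E
python3 go.py 530 -280 180 1.24
```

```text
[ 529.922253   -281.24811401  180.86537425] [2.55816799e+00 1.82326934e+00 1.76837841e-04]
t 3.33 pos [ 529.9 -281.4  180.8] F [-0.3  0.7  0.3] w 87.4 grip 0.0 -> shift [ 0.0091 -0.0023  0.0056] turn [ 0.0002 -0.     -0.003 ]
```

View pics/w1.png

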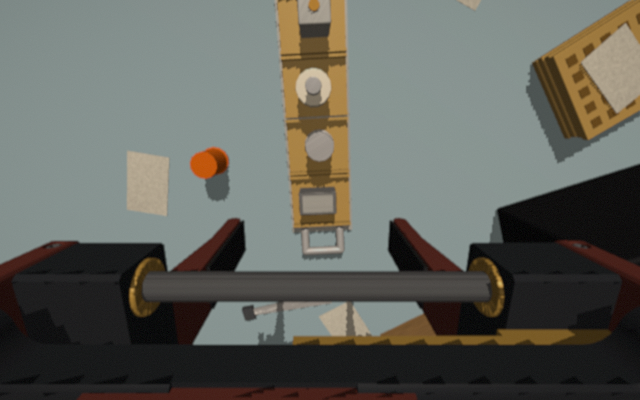

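The rack fills columns 278–350. Flat block top is at (318,202), can top (319,147), neck (313,86), screw (314,5) and handle (323,240). The orange look-alike is at (209,162). I'll measure these and take a second view further on.

```bash
python3 -m inch '[[0.5,0.1,0,0,0,0,-1],[0.5,0.1,0,0,0,0,-1],[0.5,0.1,0,0,0,0,-1],[0.5,0.1,0,0,0,0,-1]]' >/dev/null
cat > meas.py <<'E'
from h import *
import pickle
np.set_printoptions(precision=1,suppress=True)
def grab(k):
    o=ctrl.get_obs(); im=ctrl.get_image('wrist')[:,:,::-1].copy()
    pickle.dump(o,open(f'w{k}.pkl','wb')); cv2.imwrite(f'pics/w{k}.png',im)
def load(k):
    return cam('wrist',pickle.load(open(f'w{k}.pkl','rb'))),cv2.imread(f'pics/w{k}.png')
def tan(c,im):
    h=cv2.cvtColor(im,cv2.COLOR_BGR2HSV)
    m=(h[...,0]<28)&(h[...,0]>8)&(h[...,1]>95); m[225:]=0
    L,Rr=[],[]
    for r in range(5,225,2):
        xs=np.where(m[r,240:400])[0]+240
        if len(xs)>15: L.append((xs[0],r));Rr.append((xs[-1]+1,r))
    out=[]
    for E in(L,Rr):
        P=np.array([plane(c,p,8) for p in E])[:,:2]
        vx,vy,x0,y0=cv2.fitLine(P.astype(np.float32),cv2.DIST_HUBER,0,.1,.01).ravel()
        if vy<0: vx,vy=-vx,-vy
        out.append((np.arctan2(vy,vx),np.array([x0,y0])))
    return out
def lowsat(c,im):
    h=cv2.cvtColor(im,cv2.COLOR_BGR2HSV); m=(h[...,1]<30)&(h[...,2]>110); m[225:]=0; m[:,:240]=0; m[:,400:]=0
    return m
E
python3 - <<'E'
from meas import *
grab(2)
for k in(1,2):
    c,im=load(k); t=tan(c,im)
    (a1,p1),(a2,p2)=t; n=np.array([-np.sin(a1),np.cos(a1)])
    print(k,'yaw',round(a1,3),round(a2,3),'width',n@(p1-p2))
    mid=(p1+p2)/2; print(' axis pt',mid)
    for b in blobs(lowsat(c,im),60):
        (u,v),wh,an=cv2.minAreaRect(b); print('  ',cent(b),np.array([u,v]),np.array(wh),round(an,1),cv2.contourArea(b))
E
```

```text
1 yaw 1.289 1.291 width 69.764244
 axis pt [ 554.1 -212.6]
   [318.  140.3] [318.7 143. ] [24.1 26.3] 83.7 256.0
   [312.7  85.2] [312.6  85.1] [13.3 14.6] 14.0 145.0
   [373.8 109.4] [372.5 112. ] [224.  53.] 90.0 11177.0
   [261.9 119.3] [266. 112.] [ 52. 224.] 0.0 9631.5
2 yaw 1.288 1.292 width 69.77691
 axis pt [ 565.7 -172.2]
   [328.2 103. ] [319.5 112. ] [159. 224.] 0.0 23910.0
```

View pics/w2.png

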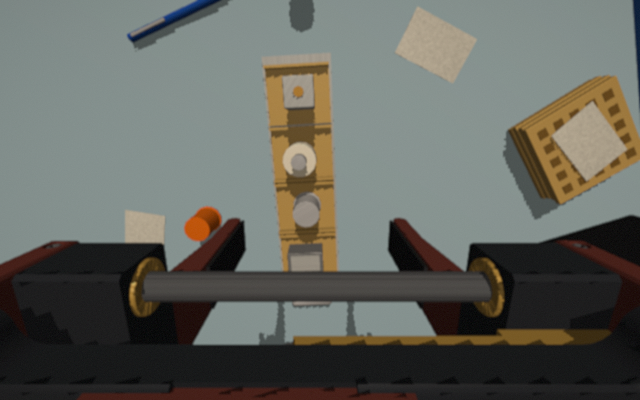

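View 2 shows screw (298,91), neck (299,161), can top (306,209). The tan width measures 69.8 mm (given: 70), so the 8 mm floor plane is right, and the rack yaw is 1.290. Now the part tops across the two views.

Run:
```python
from meas import *
yaw=1.290; u=np.array([np.cos(yaw),np.sin(yaw)]); n=np.array([-u[1],u[0]])
C={}
for k in(1,2):
    c,im=load(k); C[k]=c
    h=cv2.cvtColor(im,cv2.COLOR_BGR2HSV)
    (a1,p1),(a2,p2)=tan(c,im); mid=(p1+p2)/2
    poly=np.array([proj(c,[*(mid+s*u*170+q*n*33),8]) for s,q in((-1,-1),(1,-1),(1,1),(-1,1))])
    reg=np.zeros(h.shape[:2],np.uint8); cv2.fillPoly(reg,[poly.round().astype(int)],1); reg[218:]=0
    m=(reg>0)&(h[...,1]<70)&(h[...,2]>95)
    for b in blobs(m,40):
        (x,y),r=cv2.minEnclosingCircle(b); R_=cv2.minAreaRect(b)
        print(k,cent(b),'circ',np.array([x,y,r]),'rect',np.array(R_[0]),np.array(R_[1]),round(R_[2],1),cv2.contourArea(b))
    sc=(reg>0)&(h[...,0]<22)&(h[...,1]>165)&(h[...,2]>150)
    for b in blobs(sc,8,90): print(k,'screw?',cent(b),cv2.contourArea(b))
c1,c2=C[1],C[2]
for nme,a,b in(('can',(319.5,146.5),(306.5,208.5)),('neck',(313,86),(299.5,161)),('screw',(314,5),(298,91.5))):
    print(nme,*tri(c1,a,c2,b))
(a1,p1),(a2,p2)=tan(c2,load(2)[1]); print('axis',(p1+p2)/2)
```

```text
1 [317.5 202.7] circ [317.4 201.8  20.4] rect [317.4 202.6] [22.3 36.2] 85.1 704.0
1 [319.2 145.4] circ [319.8 145.3  15.8] rect [319.4 145.5] [30.4 28.1] 71.6 662.5
1 [313.   86.6] circ [313.   86.5  18.9] rect [313.   86.5] [37. 34.] 90.0 986.0
1 [313.8  12.7] circ [313.5  10.5  19.6] rect [313.5  11.5] [23. 33.] 90.0 583.5
1 screw? [313.5   4.4] 56.0
2 [306.5 206.2] circ [305.9 207.1  15.7] rect [306.  204.5] [25. 26.] 90.0 530.5
2 [299.5 159. ] circ [299.  158.8  17.3] rect [299.  158.5] [33. 32.] 90.0 827.0
2 [298.   90.9] circ [298.1  90.9  21.2] rect [298.  91.] [32.8 30.2] 85.9 919.5
2 [291.7  34.1] circ [293.   30.   45.3] rect [293.3  30.4] [64.7 65.5] 86.6 3267.0
2 screw? [297.8  91.3] 41.0
can [ 546.4 -243.8   18.8] 0.5423949353402349
neck [ 560.4 -184.    47.7] 0.7365833947939446
screw [ 583.2 -120.1   54.3] 0.2952250064848239
axis [ 565.7 -172.2]
```

```bash
python3 - <<'E'
from meas import *
c1,_=load(1);c2,_=load(2)
print('flat',plane(c1,(317.5,202.7),36))
print('can',plane(c1,(319.4,145.4),46),plane(c2,(306.2,207),46))
print('neck',plane(c1,(313,85.6),58),plane(c2,(299.2,161),58))
print('square',plane(c2,(298,91),54),plane(c1,(313.6,4.4),55))
u=np.array([np.cos(1.29),np.sin(1.29)]);A=np.array([565.7,-172.2])
for n,p in(('flat',plane(c1,(317.5,202.7),36)),('can',plane(c1,(319.4,145.4),46)),('neck',plane(c2,(299.2,161),58)),('sq',plane(c2,(298,91),54))):
    d=p[:2]-A; print(n,'along',d@u,'across',d@[-u[1],u[0]])
E
python3 go.py 530 -302 90 1.31
```

```text
flat [ 524.4 -301.1   36. ]
can [ 547.3 -240.5   46. ] [ 550.1 -234.2   46. ]
neck [ 559.9 -184.6   58. ] [ 561.5 -183.    58. ]
square [ 583.2 -119.6   54. ] [ 583.1 -119.8   55. ]
flat along -135.29625758918493 across 3.946932113393622
can along -70.74661875861513 across -1.279154063037206
neck along -11.533030652400294 across 1.0571394458993386
sq along 55.42811282510091 across -2.2592662465416535
t 3.88 pos [ 568.  -216.9  180.6] F [ 0.2  0.9 -0.2] w 87.7 grip 0.0 -> shift [-0.6193 -0.0519  0.6044] turn [-0.0004  0.0003 -0.0961]
```

```bash
python3 -m inch '[[-0.625,-0.088,0.4,0,0,-0.096,-1],[-0.625,-0.088,0.6,0,0,-0.096,-1],[-0.625,-0.088,0.6,0,0,-0.096,-1],[-0.625,-0.088,0.6,0,0,-0.096,-1],[-0.625,-0.088,0.6,0,0,-0.096,-1]]' >/dev/null
python3 - <<'E'
from meas import *
grab(3)
c,im=load(3)
P=proj(c,[524.4,-301,36]);print('expect',P)
h=cv2.cvtColor(im,cv2.COLOR_BGR2HSV)
m=(h[...,1]<70)&(h[...,2]>95); m[:,:240]=0;m[:,400:]=0;m[280:]=0
for b in blobs(m,300): 
    r=cv2.minAreaRect(b);print(cent(b),np.array(r[0]),np.array(r[1]),r[2],plane(c,r[0],36))
E
python3 go.py 524.4 -301 14 1.31
```

```text
expect [313.7 210.3]
[313.6 210.1] [314. 210.] [50. 30.] -0.0 [ 524.7 -300.8   36. ]
[321.8 130.1] [322. 130.] [42. 40.] 90.0 [ 546.9 -241.4   36. ]
[319.4  41.1] [319.   40.5] [57. 50.] 90.0 [ 560.3 -181.7   36. ]
[318.4 148. ] [319.5 135.5] [271. 159.] 90.0 [ 544.  -244.8   36. ]
t 4.55 pos [ 526.7 -300.    92.4] F [ 0.4 -0.5  0.4] w 87.8 grip 0.0 -> shift [-0.0102 -0.0147  0.5226] turn [0.0036 0.0008 0.0017]
```

View pics/w3.png

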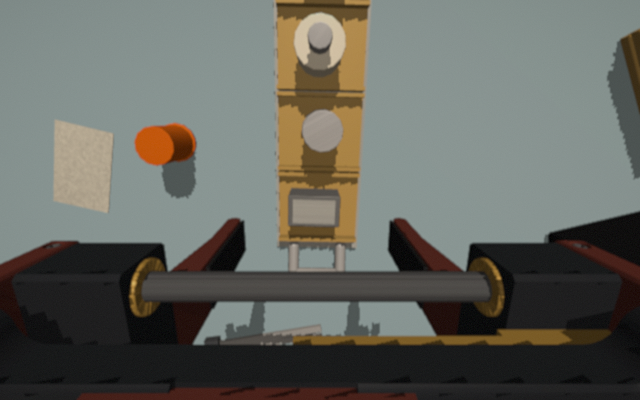

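The flat block is centred at (314,210), exactly as expected, and square to the tool. I'll descend, grip and lift.

```bash
python3 -m inch '[[-0.01,-0.01,0.3,0,0,0,-1],[-0.01,-0.01,0.45,0,0,0,-1],[-0.01,-0.01,0.52,0,0,0,-1],[-0.01,-0.01,0.52,0,0,0,-1],[-0.01,-0.01,0.52,0,0,0,1],[-0.01,-0.01,0.52,0,0,0,1],[-0.01,-0.01,0.52,0,0,0,1],[-0.01,-0.01,0.52,0,0,0,1],[-0.01,-0.01,0.52,0,0,0,1],[-0.01,-0.01,0.52,0,0,0,1]]'
python3 go.py 530 109 90 1.162
```

```text
t: 5.8
ee_pos: [523.5, -301.2, 12.8]
orientation: [2.491, 1.914, 0.0]
ft_force: [1.0, 0.7, 1.9]
width: 41.8
grasp_force: 29.8
t 5.8 pos [ 523.5 -301.2   12.8] F [1.  0.7 1.9] w 41.8 grip 29.8 -> shift [ 2.654  -0.662  -0.5152] turn [1.00e-04 0.00e+00 1.89e-01]
```

```bash
python3 -m inch '[[0,0,-0.25,0,0,0,1],[0,0,-0.55,0,0,0,1],[0,0,-0.55,0,0,0,1]]' >/dev/null
python3 -m inch '[[0.3,-0.08,0,0,0,0,1],[0.6,-0.15,0,0,0,0,1],[0.885,-0.22,0,0,0,0,1],[0.885,-0.22,0,0,0,0,1]]' >/dev/null
python3 -m inch '[[0.4,-0.1,0,0,0,0,1],[0.885,-0.22,0,0,0,0,1],[0.885,-0.22,0,0,0,0,1]]' >/dev/null
python3 -m inch '[[0.4,-0.1,0,0,0,0.1,1],[0.7,-0.18,0,0,0,0.189,1],[0.76,-0.22,0,0,0,0.189,1],[0.76,-0.22,0,0,0,0.189,1],[0.76,-0.22,0,0,0,0.189,1]]'
python3 - <<'E'
from meas import *
grab(4)
c,im=load(4)
g=im.max(2); h=cv2.cvtColor(im,cv2.COLOR_BGR2HSV)
# black rack: pads grey inside dark
m=(g<62).astype(np.uint8); m[225:]=0
bb=max(blobs(m,500),key=cv2.contourArea); print(cv2.boundingRect(bb))
x,y,w,hh=cv2.boundingRect(bb)
reg=np.zeros(g.shape,np.uint8); cv2.drawContours(reg,[bb],-1,1,-1)
for b in blobs((reg>0)&(g>=66),100):
    r=cv2.minAreaRect(b); print(np.array(r[0]),np.array(r[1]),round(r[2],1),cent(b),plane(c,r[0],8))
E
python3 go.py 530 109.3 20 1.162
```

```text
t: 7.68
ee_pos: [525.5, 89.5, 94.9]
orientation: [2.627, 1.723, -0.001]
ft_force: [0.1, -0.2, -1.0]
width: 41.7
grasp_force: 29.8
(263, 0, 97, 225)
[312.  177.5] [47. 54.] 90.0 [312.1 177.3] [529.6 109.1   8. ]
[311.5 100.5] [55. 59.] 90.0 [311.7 100.7] [555.6 169.3   8. ]
t 7.72 pos [525.5  89.5  95. ] F [-0.7 -0.5 -0.8] w 41.9 grip 29.8 -> shift [ 0.133  -0.0252  0.5   ] turn [-0.0002  0.0004 -0.0018]
```

View pics/w4.png

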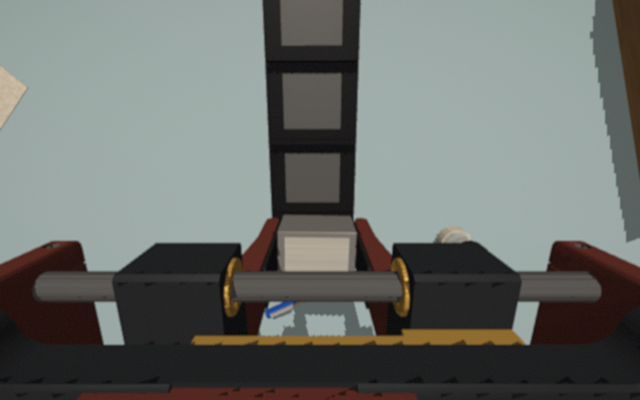

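The empty pads are at (312,177) and (312,100), and the part is held square at (316,250). Pad heights and spacing (65.6 mm, yaw 1.163) agree with the scene view. I'll lower it.

```bash
python3 -m inch '[[0.131,-0.026,0.2,0,0,0,1],[0.131,-0.026,0.4,0,0,0,1],[0.131,-0.026,0.48,0,0,0,1],[0.131,-0.026,0.53,0,0,0,1],[0.131,-0.026,0.53,0,0,0,1],[0.131,-0.026,0.53,0,0,0,1]]'
python3 -m inch '[[0,0,0.01,0,0,0,1],[0,0,0.01,0,0,0,1],[0,0,0.016,0,0,0,1],[0,0,0.016,0,0,0,1]]'
python3 go.py 529.6 109.1 14 1.162
```

```text
t: 8.48
ee_pos: [530.3, 110.5, 16.5]
orientation: [2.626, 1.724, 0.002]
ft_force: [0.4, 0.2, -0.8]
width: 41.7
grasp_force: 29.8
t: 8.98
ee_pos: [529.6, 110.6, 13.2]
orientation: [-2.626, -1.724, 0.0]
ft_force: [0.6, 0.6, -1.0]
width: 41.7
grasp_force: 29.8
t 8.97 pos [529.6 110.6  13.2] F [ 0.6  0.6 -1. ] w 41.7 grip 29.8 -> shift [-0.0092  0.0038 -0.0051] turn [-0.0001  0.0001  0.0001]
```

```bash
python3 -m inch '[[-0.007,0,0.005,0,0,0,1],[-0.007,0,0.005,0,0,0,1]]'|grep -E 'force|pos'; python3 -m inch '[[0,0,0.005,0,0,0,1],[0,0,0.005,0,0,0,1]]'|grep -E 'force|pos'
```

```text
ee_pos: [529.5, 109.8, 12.8]
ft_force: [-0.4, 1.5, 1.7]
grasp_force: 29.8
ee_pos: [529.5, 109.8, 12.7]
ft_force: [-3.2, 2.9, 11.5]
grasp_force: 29.8
```

```bash
python3 -m inch '[[0,0,-0.005,0,0,0,1],[0,0,-0.005,0,0,0,-1],[0,0,-0.005,0,0,0,-1],[0,0,-0.005,0,0,0,-1],[0,0,-0.005,0,0,0,-1],[0,0,-0.25,0,0,0,-1],[0,0,-0.55,0,0,0,-1],[0,0,-0.55,0,0,0,-1]]' 
python3 -m inch '[[-0.35,0.17,0,0,0,0,-1],[-0.7,0.345,0,0,0,0,-1],[-0.7,0.345,0,0,0,0,-1]]' >/dev/null
python3 -m inch '[[-0.35,0.17,0,0,0,0,-1],[-0.7,0.345,0,0,0,0,-1],[-0.7,0.345,0,0,0,0,-1]]' >/dev/null
python3 -m inch '[[-0.35,0.17,0,0,0,-0.1,-1],[-0.7,0.345,0,0,0,-0.163,-1],[-0.7,0.345,0,0,0,-0.163,-1],[-0.7,0.345,0,0,0,-0.163,-1],[-0.7,0.345,0,0,0,-0.163,-1]]' >/dev/null
cat >> meas.py <<'E'
def near(k,P):
    c,im=load(k); e=proj(c,P); h=cv2.cvtColor(im,cv2.COLOR_BGR2HSV)
    m=(h[...,1]<60)&(h[...,2]>95); m[:,:265]=0;m[:,365:]=0;m[285:]=0
    x0,y0=(e-40).astype(int); q=m.copy(); q[:]=0; q[max(y0,0):y0+80,x0:x0+80]=m[max(y0,0):y0+80,x0:x0+80]
    print('expect',e)
    for b in blobs(q,100):
        r=cv2.minAreaRect(b);(x,y),rr=cv2.minEnclosingCircle(b)
        print(cent(b),'rect',np.array(r[0]),np.array(r[1]),round(r[2],1),'circ',x,y,rr,'->',plane(c,cent(b),P[2]),plane(c,(x,y),P[2]))
E
python3 - <<'E'
from meas import *
grab(5); near(5,[547,-241,46])
cv2.imwrite('pics/side5.png',ctrl.get_image('scene')[100:260,130:530,::-1])
E
python3 go.py 547 -241 14 1.29
```

```text
t: 10.48
ee_pos: [531.6, 110.0, 97.3]
orientation: [2.624, 1.723, 0.009]
ft_force: [0.3, -0.2, -0.1]
width: 87.5
grasp_force: 0.0
expect [318.  214.2]
[318.1 209.7] rect [318. 209.] [46. 36.] 90.0 circ 318.25 208.75 23.73035430908203 -> [ 548.1 -237.5   46. ] [ 548.4 -236.8   46. ]
[356.  221.5] rect [355.5 214. ] [78.  3.] 90.0 circ 355.5 214.0 39.028934478759766 -> [ 574. -255.   46.] [ 575.2 -248.9   46. ]
t 11.95 pos [ 546.5 -239.4   94.2] F [-1.3 -0.5 -0. ] w 87.6 grip 0.0 -> shift [-0.0093  0.0062  0.5345] turn [-0.0008 -0.0003  0.0023]
```

View pics/w5.png

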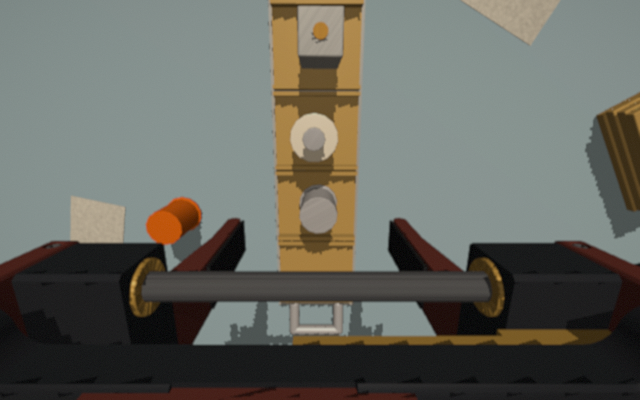

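The can top is centred at (318,214), as predicted from (547,-241). I'll descend, grip and lift.

```bash
python3 -m inch '[[-0.009,0.006,0.3,0,0,0,-1],[-0.009,0.006,0.45,0,0,0,-1],[-0.009,0.006,0.53,0,0,0,-1],[-0.009,0.006,0.53,0,0,0,-1],[-0.009,0.006,0.53,0,0,0,1],[-0.009,0.006,0.53,0,0,0,1],[-0.009,0.006,0.53,0,0,0,1],[-0.009,0.006,0.53,0,0,0,1],[-0.009,0.006,0.53,0,0,0,1],[-0.009,0.006,0.53,0,0,0,1]]'
python3 go.py 555.6 169.2 90 1.162
```

```text
t: 13.2
ee_pos: [547.0, -242.7, 14.8]
orientation: [-2.51, -1.889, 0.0]
ft_force: [-1.0, 0.5, 0.7]
width: 31.2
grasp_force: 0.0
t 13.2 pos [ 547.  -242.7   14.8] F [-1.   0.5  0.7] w 31.2 grip 0.0 -> shift [ 2.6544 -0.7057 -0.5016] turn [-1.000e-04  0.000e+00  1.629e-01]
```

View pics/side5.png

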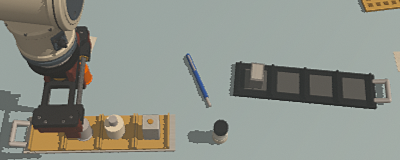

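The flat block stands in the output cell farthest from the handle. The fingers were not quite closed on the can yet (31.2 mm), so I'll wait two rows, then lift and carry.

```bash
python3 -m inch '[[0,0,0,0,0,0,1],[0,0,0,0,0,0,1]]'
python3 -m inch '[[0,0,-0.25,0,0,0,1],[0,0,-0.55,0,0,0,1],[0,0,-0.55,0,0,0,1]]'
python3 -m inch '[[0.3,-0.08,0,0,0,0,1],[0.6,-0.16,0,0,0,0,1],[0.885,-0.235,0,0,0,0,1],[0.885,-0.235,0,0,0,0,1]]' >/dev/null
python3 -m inch '[[0.4,-0.11,0,0,0,0,1],[0.885,-0.235,0,0,0,0,1],[0.885,-0.235,0,0,0,0,1]]' >/dev/null
python3 -m inch '[[0.4,-0.1,0,0,0,0.08,1],[0.7,-0.18,0,0,0,0.163,1],[0.87,-0.235,0,0,0,0.163,1],[0.87,-0.235,0,0,0,0.163,1],[0.87,-0.235,0,0,0,0.163,1],[0.87,-0.235,0,0,0,0.163,1]]'
python3 - <<'E'
from meas import *
grab(6)
E
python3 go.py 555.6 169.2 14.5 1.162
```

```text
t: 13.45
ee_pos: [547.0, -242.7, 14.8]
orientation: [-2.51, -1.889, 0.0]
ft_force: [0.3, -0.5, 0.7]
width: 29.0
grasp_force: 30.0
t: 13.82
ee_pos: [549.2, -243.7, 100.5]
orientation: [2.506, 1.885, 0.005]
ft_force: [-0.1, -0.2, -0.9]
width: 29.1
grasp_force: 30.0
t: 15.45
ee_pos: [555.2, 165.5, 97.1]
orientation: [2.628, 1.722, -0.001]
ft_force: [-0.6, 0.1, -1.5]
width: 29.0
grasp_force: 30.0
t 15.5 pos [555.2 165.7  97.1] F [-0.   0.2 -0.5] w 28.8 grip 30.0 -> shift [ 0.0226 -0.007   0.5509] turn [-0.0003  0.0004 -0.0022]
```

View pics/w6.png

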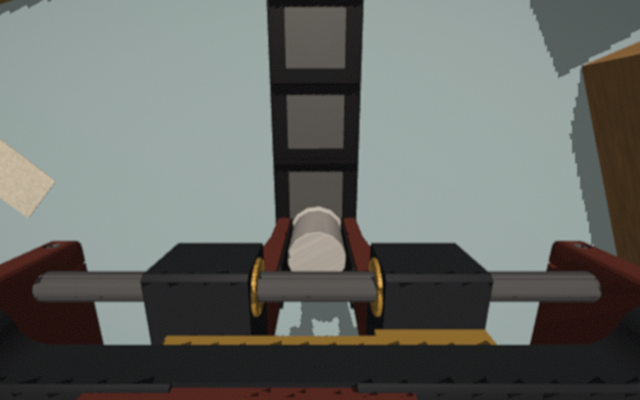

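The held can's top is a circle at about (317,252) with its bottom edge near row 275. The empty pad's upper part is visible at (315,190). I'll check the can's offset in the grip from this picture.

Run:
```python
from meas import *
c,im=load(6); o=pickle.load(open('w6.pkl','rb'))
M=R.from_rotvec(o['orientation']).as_matrix()
f=lambda x,y,z:proj(c,o['ee_pos']+M@np.array([x,y,z]))
for dx in(-10,-5,0,5): print(dx,'top centre',f(dx,0,-31),'left/right',f(dx,-15,-31)[0],f(dx,15,-31)[0],'near/far',f(dx-15,0,-31)[1],f(dx+15,0,-31)[1])
h=cv2.cvtColor(im,cv2.COLOR_BGR2HSV); m=(h[...,1]<40)&(h[...,2]>125); m[:200]=0;m[271:]=0;m[:,285:350]|=False;m[:,:285]=0;m[:,350:]=0
for b in blobs(m,50): print(cv2.boundingRect(b))
```

```text
-10 top centre [316.6 277.4] left/right 287.6208540453757 345.5148305696807 near/far 302.70106145128534 250.809292414282
-5 top centre [316.6 268.7] left/right 287.3721937238181 345.75899157086513 near/far 294.41137326738317 241.63180969193365
0 top centre [316.6 259.8] left/right 287.11926365196393 346.0073451203008 near/far 285.9829160018961 232.2925729710828
5 top centre [316.6 250.8] left/right 286.8619529035302 346.2600001400586 near/far 277.41217575944285 222.7872678365243
(289, 206, 56, 65)
```

Run:
```python
from meas import *
c,im=load(6); o=pickle.load(open('w6.pkl','rb'))
M=R.from_rotvec(o['orientation']).as_matrix()
f=lambda x,y,z:proj(c,o['ee_pos']+M@np.array([x,y,z]))
for dx in(-5,0,5,10): print(dx,'flange far (z 7, 4)',f(dx+17,0,7)[1],f(dx+17,0,4)[1])
print(im[196:285,317].max(1))
```

```text
-5 flange far (z 7, 4) 213.85108410852948 215.38373287169304
0 flange far (z 7, 4) 206.2324008516966 207.6488514886967
5 flange far (z 7, 4) 198.50622091144305 199.80299996483532
10 flange far (z 7, 4) 190.67025301816585 191.8437729602237
[ 82  82  84  82  82  81  81  79  81  95 133 169 191 190 173 149 140 140
 140 142 141 139 140 140 140 140 140 138 139 139 138 137 138 137 140 149
 165 174 170 169 172 172 174 177 176 176 171 170 171 172 171 171 170 171
 172 171 172 172 170 170 169 168 166 167 168 169 168 168 166 167 167 167
 169 166 147 111  77  65  72  79  86  84  79  81  86  88  89  90  91]
```

The can is centred in the grip: flange edge at row 206 and top edge at row 232, as predicted for zero offset. I'll lower it.

```bash
python3 -m inch '[[0.022,-0.007,0.2,0,0,0,1],[0.022,-0.007,0.4,0,0,0,1],[0.022,-0.007,0.5,0,0,0,1],[0.022,-0.007,0.545,0,0,0,1],[0.022,-0.007,0.545,0,0,0,1],[0.022,-0.007,0.545,0,0,0,1]]'|grep -E 'force|pos'
python3 -m inch '[[0,0,0.004,0,0,0,1],[0,0,0.004,0,0,0,1],[0,0,0.004,0,0,0,1]]'|grep -E 'force|pos'
python3 go.py 555.6 169.2 14 1.162
```

```text
ee_pos: [556.1, 170.7, 16.3]
ft_force: [-0.0, -0.7, -0.8]
grasp_force: 30.0
ee_pos: [555.6, 170.6, 15.1]
ft_force: [-0.5, -0.5, -1.1]
grasp_force: 30.0
t 16.62 pos [555.6 170.6  15.1] F [-0.5 -0.5 -1.1] w 28.9 grip 30.0 -> shift [-0.0084  0.004   0.0074] turn [ 0.0003 -0.0002  0.0001]
```

```bash
for i in 1; do python3 -m inch '[[-0.007,0,0.004,0,0,0,1],[-0.007,0,0.004,0,0,0,1],[-0.007,0,0.004,0,0,0,1]]'|grep -E 'ft_f|pos'; done
python3 -m inch '[[0,0,0.003,0,0,0,1],[0,0,0.003,0,0,0,1],[0,0,0.003,0,0,0,1]]'|grep -E 'ft_f|pos'
```

```text
ee_pos: [555.3, 169.8, 14.6]
ft_force: [0.0, 2.2, 2.1]
ee_pos: [555.3, 169.8, 14.5]
ft_force: [-0.7, 1.5, 8.9]
```

```bash
python3 -m inch '[[0,0,-0.004,0,0,0,1],[0,0,-0.004,0,0,0,-1],[0,0,-0.004,0,0,0,-1],[0,0,-0.004,0,0,0,-1],[0,0,-0.004,0,0,0,-1],[0,0,-0.004,0,0,0,-1],[0,0,-0.25,0,0,0,-1],[0,0,-0.57,0,0,0,-1],[0,0,-0.57,0,0,0,-1]]' | grep -E 'ft_f|width|pos'
python3 -m inch '[[-0.35,0.16,0,0,0,0,-1],[-0.717,0.322,0,0,0,0,-1],[-0.717,0.322,0,0,0,0,-1]]' >/dev/null
python3 -m inch '[[-0.35,0.16,0,0,0,0,-1],[-0.717,0.322,0,0,0,0,-1],[-0.717,0.322,0,0,0,0,-1]]' >/dev/null
python3 -m inch '[[-0.35,0.16,0,0,0,-0.1,-1],[-0.717,0.322,0,0,0,-0.163,-1],[-0.717,0.322,0,0,0,-0.163,-1],[-0.717,0.322,0,0,0,-0.163,-1],[-0.717,0.322,0,0,0,-0.163,-1]]' >/dev/null
python3 - <<'E'
from meas import *
grab(7); near(7,[560.6,-183.8,58])
cv2.imwrite('pics/sc7.png',cv2.resize(ctrl.get_image('scene')[130:250,340:530,::-1],None,fx=2,fy=2))
w=cv2.imread('pics/w7.png')[120:280,230:410]; s=cv2.imread('pics/sc7.png'); 
a=cv2.resize(w,(380,338)); cv2.imwrite('pics/v7.png',np.vstack([a,s]))
E
python3 go.py 560.6 -183.8 14.5 1.29
```

```text
ee_pos: [557.6, 170.3, 102.9]
ft_force: [-0.6, 0.4, -0.4]
width: 88.0
expect [318.3 216.6]
[317.1 205.8] rect [317. 206.] [46. 40.] 90.0 circ 317.1268310546875 205.97793579101562 23.345687866210938 -> [ 562.1 -175.3   58. ] [ 562.1 -175.5   58. ]
[279.5 221.3] rect [280.  215.5] [79.  4.] 90.0 circ 280.0 215.5 39.55070114135742 -> [ 531.2 -179.3   58. ] [ 533. -175.   58.]
t 19.98 pos [ 559.8 -182.4   99.2] F [-0.3  0.4  0.9] w 87.7 grip 0.0 -> shift [-0.0077  0.0078  0.565 ] turn [-0.0006 -0.0002  0.0025]
```

View pics/v7.png

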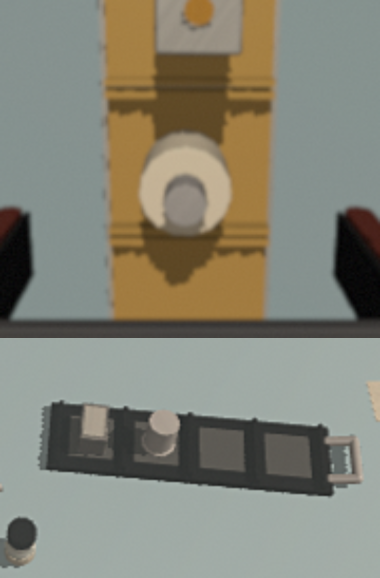

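The neck top shows at (317,217), against (318,217) expected. The flat block and can stand on their pads. Next I grip the relay by its body.

```bash
python3 -m inch '[[-0.008,0.003,0.3,0,0,0,-1],[-0.008,0.003,0.48,0,0,0,-1],[-0.008,0.003,0.56,0,0,0,-1],[-0.008,0.003,0.56,0,0,0,-1],[-0.008,0.003,0.56,0,0,0,1],[-0.008,0.003,0.56,0,0,0,1],[-0.008,0.003,0.56,0,0,0,1],[-0.008,0.003,0.56,0,0,0,1],[-0.008,0.003,0.56,0,0,0,1],[-0.008,0.003,0.56,0,0,0,1]]' >/dev/null
python3 -m inch '[[0,0,0,0,0,0,1],[0,0,0,0,0,0,1]]'
python3 go.py 581.4 229 90 1.162
```

```text
t: 21.48
ee_pos: [559.9, -185.4, 15.4]
orientation: [2.51, 1.889, -0.0]
ft_force: [-0.4, -0.5, 1.8]
width: 35.7
grasp_force: 30.0
t 21.48 pos [ 559.9 -185.4   15.4] F [-0.4 -0.5  1.8] w 35.7 grip 30.0 -> shift [ 2.6941 -0.6275 -0.4973] turn [-0.00e+00  1.00e-04  1.63e-01]
```

```bash
python3 -m inch '[[0,0,-0.25,0,0,0,1],[0,0,-0.55,0,0,0,1],[0,0,-0.55,0,0,0,1]]'|grep -E 'ft_f|width|pos'
python3 -m inch '[[0.3,-0.07,0,0,0,0,1],[0.6,-0.14,0,0,0,0,1],[0.895,-0.209,0,0,0,0,1],[0.895,-0.209,0,0,0,0,1]]' >/dev/null
python3 -m inch '[[0.4,-0.1,0,0,0,0,1],[0.895,-0.209,0,0,0,0,1],[0.895,-0.209,0,0,0,0,1]]' >/dev/null
python3 -m inch '[[0.4,-0.1,0,0,0,0.08,1],[0.7,-0.16,0,0,0,0.163,1],[0.89,-0.209,0,0,0,0.163,1],[0.89,-0.209,0,0,0,0.163,1],[0.89,-0.209,0,0,0,0.163,1],[0.89,-0.209,0,0,0,0.163,1],[0.89,-0.209,0,0,0,0.163,1]]'|grep -E 'ft_f|width|pos'
python3 - <<'E'
from meas import *
grab(8); c,im=load(8); o=pickle.load(open('w8.pkl','rb'))
M=R.from_rotvec(o['orientation']).as_matrix()
f=lambda x,y,z:proj(c,o['ee_pos']+M@np.array([x,y,z]))
for dx in(-4,0,4): print(dx,'base far',f(dx+18,0,7.4)[1],'body top far',f(dx+18,0,-26.6)[1],'neck top far/near',f(dx+8,0,-42.6)[1],f(dx-8,0,-42.6)[1],f(0,0,-30)[0])
print(im[190:275,317].max(1))
print('pad4',proj(c,[607.2,288.5,8]))
g=im.max(2); m=np.zeros(g.shape,bool); m[:200,285:350]=(g[:200,285:350]>=66)&(g[:200,285:350]<110)
for b in blobs(m,400): r=cv2.minAreaRect(b); print(np.array(r[0]),np.array(r[1]),plane(c,r[0],8))
E
python3 go.py 581.4 229 15.5 1.162
```

```text
ee_pos: [562.1, -186.1, 100.9]
ft_force: [0.0, -0.2, -1.6]
width: 35.4
ee_pos: [581.0, 225.8, 97.9]
ft_force: [0.1, 0.3, -2.0]
width: 35.6
-4 base far 210.62216252471566 body top far 230.86358259522385 neck top far/near 263.7804391147837 294.01611179840285 316.5605930918305
0 base far 204.51392319921337 body top far 223.5002834634722 neck top far/near 255.93578392786682 286.62360343015285 316.5605930918305
4 base far 198.33688747323998 body top far 216.0349909440445 neck top far/near 247.971609846856 279.1217954599173 316.5605930918305
[ 83  85  84  85  85  83  87  85  84  84  83  84  97 136 172 189 193 192
 192 192 192 191 191 191 192 193 192 191 192 192 195 208 224 228 227 225
 225 225 226 226 225 226 226 225 226 226 225 226 226 224 204 168 143 139
 139 141 139 139 142 141 140 140 142 152 168 179 177 173 172 173 174 172
 172 172 173 173 172 174 173 170 152 116  79  68  73]
pad4 [315.3 121.8]
[316.  185.5] [27. 52.] [585.3 236.7   8. ]
[315. 122.] [52. 56.] [606.9 288.5   8. ]
[317.  62.] [64. 30.] [627.5 331.6   8. ]
t 23.65 pos [581.  226.   97.9] F [-0.3 -0.2 -0.9] w 35.5 grip 30.0 -> shift [ 0.0192 -0.0057  0.5494] turn [-0.      0.0001 -0.0015]
```

The relay sits +1.2 mm along the row in the grip, which I compensate. Pad 4 is confirmed at (606.9,288.5).

```bash
python3 -m inch '[[0.005,-0.006,0.2,0,0,0,1],[0.005,-0.006,0.4,0,0,0,1],[0.005,-0.006,0.5,0,0,0,1],[0.005,-0.006,0.545,0,0,0,1],[0.005,-0.006,0.545,0,0,0,1],[0.005,-0.006,0.545,0,0,0,1]]'|grep -E 'ft_f|pos'
python3 -m inch '[[0,0,0.004,0,0,0,1],[0,0,0.004,0,0,0,1],[0,0,0.004,0,0,0,1]]'|grep -E 'ft_f|pos'
python3 go.py 580.9 227.9 14 1.162
python3 -m inch '[[0,0,0.004,0,0,0,1],[0,0,0.004,0,0,0,1],[0,0,0.004,0,0,0,1]]'|grep -E 'ft_f|pos'
python3 go.py 580.9 227.9 14 1.162
```

```text
ee_pos: [581.0, 228.2, 17.0]
ft_force: [-0.1, -0.0, -1.9]
ee_pos: [580.4, 228.0, 15.7]
ft_force: [0.5, 0.3, -1.5]
t 24.77 pos [580.4 228.   15.7] F [ 0.5  0.3 -1.5] w 35.7 grip 30.0 -> shift [0.0005 0.0033 0.0114] turn [ 0.0002 -0.0002 -0.0001]
ee_pos: [580.4, 228.1, 15.1]
ft_force: [-0.2, -0.9, 3.2]
t 25.15 pos [580.4 228.1  15.1] F [-0.2 -0.9  3.2] w 35.7 grip 30.0 -> shift [0.0003 0.0032 0.0077] turn [ 0.0002 -0.0001  0.    ]
```

```bash
python3 -m inch '[[0,0,0,0,0,0,1],[0,0,0,0,0,0,-1],[0,0,0,0,0,0,-1],[0,0,0,0,0,0,-1],[0,0,0,0,0,0,-1],[0,0,0,0,0,0,-1],[0,0,-0.25,0,0,0,-1],[0,0,-0.57,0,0,0,-1],[0,0,-0.57,0,0,0,-1]]' | grep -E 'ft_f|width|pos'
python3 -m inch '[[-0.35,0.156,0,0,0,0,-1],[-0.707,0.313,0,0,0,0,-1],[-0.707,0.313,0,0,0,0,-1]]' >/dev/null
python3 -m inch '[[-0.35,0.156,0,0,0,0,-1],[-0.707,0.313,0,0,0,0,-1],[-0.707,0.313,0,0,0,0,-1]]' >/dev/null
python3 -m inch '[[-0.35,0.156,0,0,0,-0.1,-1],[-0.7,0.313,0,0,0,-0.195,-1],[-0.7,0.313,0,0,0,-0.195,-1],[-0.7,0.313,0,0,0,-0.195,-1],[-0.7,0.313,0,0,0,-0.195,-1],[-0.7,0.313,0,0,0,-0.195,-1],[-0.7,0.313,0,0,0,-0.195,-1]]' >/dev/null
python3 - <<'E'
from meas import *
grab(9); near(9,[583.2,-119.7,53])
cv2.imwrite('pics/sc9.png',cv2.resize(ctrl.get_image('scene')[130:250,340:530,::-1],None,fx=2,fy=2))
w=cv2.imread('pics/w9.png')[120:280,230:410]; s=cv2.imread('pics/sc9.png'); 
a=cv2.resize(w,(380,338)); cv2.imwrite('pics/v9.png',np.vstack([a,s]))
E
python3 go.py 583.2 -119.7 14.5 1.315
```

```text
ee_pos: [583.0, 229.0, 104.3]
ft_force: [0.5, 0.6, -0.4]
width: 87.7
expect [316.3 214.1]
[316.1 208.4] rect [316.3 208.1] [37.3 47.2] 1.8 circ 316.0 208.69564819335938 28.044424057006836 -> [ 584.3 -115.1   53. ] [ 584.1 -115.4   53. ]
[352.9 220.7] rect [352.  213.5] [79.  6.] 90.0 circ 352.0 213.5 39.613861083984375 -> [ 609.5 -132.2   53. ] [ 610.2 -126.2   53. ]
t 28.0 pos [ 583.6 -118.5  100.5] F [-0.2  0.1  1. ] w 87.8 grip 0.0 -> shift [-0.0082 -0.0008  0.5732] turn [0.0001 0.     0.0008]
```

View pics/v9.png

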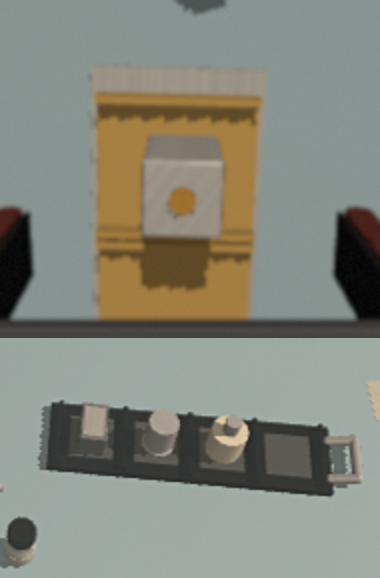

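The screw is at (316,215) against (316,214.5) expected, and the square can's sides are turned about 1.8° from the tool. The other three parts stand on their pads. I'll grip the square can.

```bash
python3 -m inch '[[-0.003,0,0.3,0,0,0.04,-1],[-0.003,0,0.48,0,0,0.04,-1],[-0.003,0,0.57,0,0,0.04,-1],[-0.003,0,0.57,0,0,0.04,-1],[-0.003,0,0.57,0,0,0.04,1],[-0.003,0,0.57,0,0,0.04,1],[-0.003,0,0.57,0,0,0.04,1],[-0.003,0,0.57,0,0,0.04,1],[-0.003,0,0.57,0,0,0.04,1],[-0.003,0,0.57,0,0,0.04,1]]' >/dev/null
python3 -m inch '[[0,0,0,0,0,0,1],[0,0,0,0,0,0,1]]'
python3 go.py 607 288.4 90 1.162
```

```text
t: 29.5
ee_pos: [583.4, -119.4, 14.9]
orientation: [-2.516, -1.881, 0.0]
ft_force: [0.0, 0.4, 0.6]
width: 29.8
grasp_force: 30.0
t 29.5 pos [ 583.4 -119.4   14.9] F [0.  0.4 0.6] w 29.8 grip 30.0 -> shift [ 2.6518 -0.6191 -0.5005] turn [-1.00e-04 -0.00e+00  1.55e-01]
```

```bash
python3 -m inch '[[0,0,-0.25,0,0,0,1],[0,0,-0.55,0,0,0,1],[0,0,-0.55,0,0,0,1]]'|grep -E 'ft_f|width|pos'
python3 -m inch '[[0.3,-0.07,0,0,0,0,1],[0.6,-0.14,0,0,0,0,1],[0.88,-0.206,0,0,0,0,1],[0.88,-0.206,0,0,0,0,1]]' >/dev/null
python3 -m inch '[[0.4,-0.1,0,0,0,0,1],[0.88,-0.206,0,0,0,0,1],[0.88,-0.206,0,0,0,0,1]]' >/dev/null
python3 -m inch '[[0.4,-0.1,0,0,0,0.08,1],[0.7,-0.16,0,0,0,0.155,1],[0.88,-0.206,0,0,0,0.155,1],[0.88,-0.206,0,0,0,0.155,1],[0.88,-0.206,0,0,0,0.155,1],[0.88,-0.206,0,0,0,0.155,1],[0.88,-0.206,0,0,0,0.155,1],[0.88,-0.206,0,0,0,0.155,1]]'|grep -E 'ft_f|width|pos'
python3 - <<'E'
from meas import *
grab(10); c,im=load(10); o=pickle.load(open('w10.pkl','rb'))
M=R.from_rotvec(o['orientation']).as_matrix()
f=lambda x,y,z:proj(c,o['ee_pos']+M@np.array([x,y,z]))
for dx in(-4,0,4): print(dx,'base far',f(dx+15,0,6.9)[1],'top far',f(dx+15,0,-38.1)[1])
print(im[190:275,312].max(1))
E
python3 go.py 607 288.4 15 1.162
```

```text
ee_pos: [585.8, -119.9, 100.7]
ft_force: [1.3, 0.6, -1.6]
width: 29.7
ee_pos: [606.8, 286.1, 97.5]
ft_force: [0.5, -0.4, 0.3]
width: 29.8
-4 base far 215.41375127036338 top far 245.81713250577295
0 base far 209.34125011876824 top far 237.99296787067965
4 base far 203.2004557836358 top far 230.05194860213146
[ 79  79  79  82  81  82  81  78  78  79  79  78  80  78  80  78  78  80
  80  79  86 108 131 138 140 141 143 141 140 140 141 141 141 141 141 142
 142 142 143 142 142 143 142 143 143 143 142 142 150 169 190 195 184 171
 165 165 164 164 165 167 169 169 171 170 170 168 168 170 169 164 157 154
 162 173 176 175 178 176 177 173 155 118  77  62  68]
t 31.8 pos [606.8 286.3  97.5] F [ 0.3 -0.  -1. ] w 29.9 grip 30.0 -> shift [ 0.0135 -0.0043  0.5502] turn [ 0.0001 -0.     -0.0006]
```

```bash
python3 -m inch '[[0.011,-0.004,0.2,0,0,0,1],[0.011,-0.004,0.4,0,0,0,1],[0.011,-0.004,0.5,0,0,0,1],[0.011,-0.004,0.545,0,0,0,1],[0.011,-0.004,0.545,0,0,0,1],[0.011,-0.004,0.545,0,0,0,1]]'|grep -E 'ft_f|pos'
python3 -m inch '[[0,0,0.004,0,0,0,1],[0,0,0.004,0,0,0,1],[0,0,0.004,0,0,0,1]]'|grep -E 'ft_f|pos'
python3 -m inch '[[0,0,0.004,0,0,0,1],[0,0,0.004,0,0,0,1],[0,0,0.004,0,0,0,1]]'|grep -E 'ft_f|pos'
python3 go.py 607.2 288.9 14 1.162
```

```text
ee_pos: [607.4, 288.7, 16.6]
ft_force: [0.2, -0.4, -0.3]
ee_pos: [606.8, 288.4, 15.2]
ft_force: [0.4, 0.5, -1.0]
ee_pos: [606.9, 288.5, 14.8]
ft_force: [-1.0, -1.8, 5.6]
t 33.3 pos [606.9 288.5  14.8] F [-1.  -1.8  5.6] w 30.0 grip 30.0 -> shift [0.0036 0.0008 0.0056] turn [ 0.0002 -0.0002  0.    ]
```

Contact is made with the part in place, so I release, retreat straight up and back, and check.

```bash
python3 -m inch '[[0,0,-0.002,0,0,0,1],[0,0,-0.002,0,0,0,-1],[0,0,-0.002,0,0,0,-1],[0,0,-0.002,0,0,0,-1],[0,0,-0.002,0,0,0,-1],[0,0,-0.002,0,0,0,-1],[0,0,-0.25,0,0,0,-1],[0,0,-0.57,0,0,0,-1],[0,0,-0.57,0,0,0,-1]]' | grep -E 'ft_f|width|pos'
python3 -m inch '[[-0.4,0,-0.3,0,0,0,-1],[-0.95,0,-0.6,0,0,0,-1],[-0.95,0,-0.6,0,0,0,-1],[-0.95,0,-0.6,0,0,0,-1]]' >/dev/null
python3 -m inch '[[-0.4,0,0,0,0,0,-1],[-0.85,0,0,0,0,0,-1],[-0.85,0,0,0,0,0,-1],[-0.85,0,0,0,0,0,-1],[-0.85,0,0,0,0,0,-1]]' >/dev/null
python3 - <<'E'
from meas import *
grab(11)
w=cv2.imread('pics/w11.png')[:250,180:460]; s=ctrl.get_image('scene')[140:230,345:535,::-1]
cv2.imwrite('pics/v11.png',np.vstack([cv2.resize(w,(570,509))[:330],cv2.resize(s,(570,270),interpolation=cv2.INTER_CUBIC)]))
c,im=load(11)
S=cam('scene')
pads=[(529.6,109.1),(555.6,169.2),(581.4,229),(607,288.4)]
for p,z in zip(pads,(36,46,58,55)):
    print('pad+height: wrist px',proj(c,[*p,z]),'in crop',(proj(c,[*p,z])-[180,0])*570/280,'scene crop',(proj(S,[*p,z])-[345,140])*3+[0,330])
print(ctrl.get_obs()['ee_pos'])
E
```

```text
ee_pos: [609.5, 289.7, 104.3]
ft_force: [0.9, 0.8, -0.0]
width: 87.7
pad+height: wrist px [316.7 116.6] in crop [278.2 237.3] scene crop [125.2 425. ]
pad+height: wrist px [316.7  47.5] in crop [278.3  96.7] scene crop [228.4 425.9]
pad+height: wrist px [316.7 -36.5] in crop [278.3 -74.2] scene crop [334.4 424.9]
pad+height: wrist px [ 316.7 -124.6] in crop [ 278.2 -253.6] scene crop [435.8 436.7]
[500.   41.8 189.7]
```

View pics/v11.png

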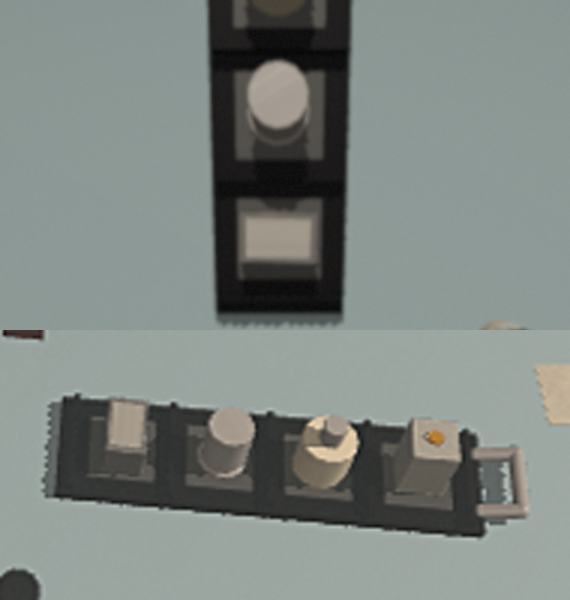

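The tops match the centred predictions to within 2 px. Flat block is at (278,239), can at (278,95), neck at (335,429) and screw at (436,438). All four stand upright on their pads in reverse order, and the robot is clear.

```bash
python3 -c "
from workcell import ctrl
print(ctrl.close_job())"
```

```text
the job is handed in; nothing more can be done
None
```

I handed the job in at about 36 s: all four parts stand upright and centred on their pads in the output rack, in reverse order, with the robot clear.

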